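# Make up two computer repair kits from bench stock

### The job

Make up the two repair kits from the parts on the mat. The desktop kit goes in the blue tray: the red memory module in the long compartment, and the small black fan and the silver heatsink in the two square compartments, one in each; the mini computer's kit goes in the yellow tray: the black stick drive in the long compartment and the copper heatsink in either square one. Set every part down flat on its compartment's floor, the same way up as it lies now, without dropping it, and leave the processor in the stock where it is.

Things in the scene. Friction and masses are not known exactly. Their poses are not given: they have to be found in the camera images.
- memory: desktop memory module with a red heat spreader on a green board, gold contacts along one long edge; lies flat; 31 (its x) x 133 (its y) x 8.5 mm high, 55 g. Origin: centre of the underside. Its long side starts within 15 degrees of world y
- drive: stick-shaped solid-state drive under a black ribbed heatsink, gold contacts at one end; lies flat; 24 (its x) x 80 (its y) x 11 mm high, 35 g. Origin: centre of the underside. Its long side starts within 20 degrees of world y
- fan: small black square cooling fan lying flat, grey blades and hub; 40 x 40 x 28 mm high, 45 g. Origin: centre of the underside. Not to be confused with the large grey 80 mm fan, which is clutter
- alu_heatsink: silver aluminium heatsink with upright straight fins; 45 x 45 x 35 mm high, 95 g. Origin: centre of the underside
- copper_heatsink: copper-coloured heatsink with upright square pins; 40 x 40 x 25 mm high, 140 g. Origin: centre of the underside
- processor: processor lying among the stock: thin green square with a metal lid, 42 x 42 x 5 mm high. Origin: centre of the underside. Belongs to neither kit and stays where it is
- blue_tray: blue kit tray, fixed, 180 (x) x 182 (y) mm, rim 14 high, dividers 12, walls 3, floor 3 thick. Origin: centre of its underside, on the bench. In its frame: long compartment 82 (x) x 176 (y), centre (-46, 0); two square ones 89 x 86, centres (42.5, 45) and (42.5, -45). Its -x side, with the long compartment, faces the robot, yaw within 17 degrees. Stands left or right of the stock.
- yellow_tray: yellow kit tray, fixed, 180 (x) x 182 (y) mm, rim 14 high, dividers 12, walls 3, floor 3 thick. Origin: centre of its underside, on the bench. In its frame: long compartment 82 (x) x 176 (y), centre (-46, 0); two square ones 89 x 86, centres (42.5, 45) and (42.5, -45). Its -x side, with the long compartment, faces the robot, yaw within 17 degrees. Stands left or right of the stock.
Things that resemble listed ones, but are neither listed nor needed, are in the scene too. Of the things that look like the drive, the middle-sized one is meant.

How it is judged:
At the end, for the whole second after the job is handed in: Blue tray: memory in the long compartment, fan and silver heatsink in separate square ones. Yellow: drive in the long one, copper heatsink in a square one. Centres within 30 mm of a square (32 x 50 of the long) compartment's, resting on its floor (3 mm), tilt under 0.12 rad, still (x of memory in the frame of blue_tray between -0.078 and -0.014 m and y of memory in the frame of blue_tray between -0.05 and 0.05 m and z of memory in the frame of blue_tray between 0 and 0.006 m and angle between each of memory, fan, alu_heatsink, drive, copper_heatsink's own z axis and vertical below 0.12 rad and linear speed of each of memory, fan, alu_heatsink, drive, copper_heatsink below 0.02 m/s and angular speed of each of memory, fan, alu_heatsink, drive, copper_heatsink below 0.2 rad/s and (((x of fan in the frame of blue_tray between 0.0125 and 0.0725 m and y of fan in the frame of blue_tray between 0.015 and 0.075 m) and (x of alu_heatsink in the frame of blue_tray between 0.0125 and 0.0725 m and y of alu_heatsink in the frame of blue_tray between -0.075 and -0.015 m)) or ((x of fan in the frame of blue_tray between 0.0125 and 0.0725 m and y of fan in the frame of blue_tray between -0.075 and -0.015 m) and (x of alu_heatsink in the frame of blue_tray between 0.0125 and 0.0725 m and y of alu_heatsink in the frame of blue_tray between 0.015 and 0.075 m))) and z of fan in the frame of blue_tray between 0 and 0.006 m and z of alu_heatsink in the frame of blue_tray between 0 and 0.006 m and x of drive in the frame of yellow_tray between -0.078 and -0.014 m and y of drive in the frame of yellow_tray between -0.05 and 0.05 m and z of drive in the frame of yellow_tray between 0 and 0.006 m and ((x of copper_heatsink in the frame of yellow_tray between 0.0125 and 0.0725 m and y of copper_heatsink in the frame of yellow_tray between 0.015 and 0.075 m) or (x of copper_heatsink in the frame of yellow_tray between 0.0125 and 0.0725 m and y of copper_heatsink in the frame of yellow_tray between -0.075 and -0.015 m)) and z of copper_heatsink in the frame of yellow_tray between 0 and 0.006 m); the robot touches nothing.
It fails at once if the processor is shifted more than 15 mm or lifted: it stays in stock (distance of processor from where it was at the start of the episode above 0.015 m).
It fails at once if a kit part is dropped or flung (faster than 0.8 m/s, as after a fall of 33 mm, with no finger on it) ((linear speed of memory above 0.8 m/s and contact force between memory and the fingers below 0.01 N) or (linear speed of drive above 0.8 m/s and contact force between drive and the fingers below 0.01 N) or (linear speed of fan above 0.8 m/s and contact force between fan and the fingers below 0.01 N) or (linear speed of alu_heatsink above 0.8 m/s and contact force between alu_heatsink and the fingers below 0.01 N) or (linear speed of copper_heatsink above 0.8 m/s and contact force between copper_heatsink and the fingers below 0.01 N)).
It also fails if it takes over 104 s, if anything falls off the work surface, if the arm or the gripper's body presses on something with over 40 N, if the wrist force passes 120 N, or if a joint passes its speed limit or range.

### The arm

A 6-joint arm with a two-finger parallel gripper is mounted at the origin on the work surface. World frame = base frame: x ahead of the robot, y to its left, z up, the work surface at z = 0. Lengths are in m, angles in rad, forces in N, time in s.
With the tool pointing down it reaches from about 0.35 to 0.975 m from the base axis. Payload 4.9 kg.
Tool frame: the origin (TCP) lies midway between the tips of the shut fingers; the grasp point (between the pads) lies ctrl.grip_point_offset behind it (ctrl.grip_point_offset is the distance from the TCP to the grasp point, in m); x points along the fingers, y is the direction in which the jaws open and shut, and the axes are right-handed (so a half turn about x gives the same grasp; the last joint's range is limited). The gripper opens to 85 mm and grips with 20 to 120 N. Pads are 22 mm wide; open, the fingers measure 114 mm over their backs; the gripper's body (76 mm by 85 mm) begins 54 mm behind the grasp point. The pads swing forward as they close: fully open they stand 13 mm farther back than shut.
Start: joints at [1.076, 0.053, 1.613, -0, 1.476, -0.119], TCP at [0.229, 0.581, 0.231] pointing down, gripper open.
Joint ranges: [-3.01, 3.01], [-1.01, 2.22], [0.06, 2.58], [-1.02, 4.17], [0.09, 2.62], [-3.14, 3.14]. Speed limits (rad/s): [2.57, 2.57, 3.14, 3.14, 3.14, 3.14].

### API

Orientations are given as a rotation vector (axis times angle).
In Python, from station import ctrl gives the robot as it stands. The module is installed in compiled form; this text tells all that it offers.
- The arm moves only by the tool drive_tool, never from a script. Its argument "commands" is text: rows parted by semicolons, each of 5 numbers parted by spaces: the closure, from -1 (fully open) to 1 (shut), so that 0 is half open, then the shift along the tool's x, y, z in units of 40 mm (1.0 is 40 mm), then the turn about the tool's x in units of 5 degrees (1.0 is 5 degrees). A call has 1 to 8 rows; each row is the pose to reach, as a shift and turn from the pose commanded when the call began, along the tool's axes at that moment; what a row does not reach only later rows make up. A row lasts 1/12 s, in which the tool goes at most 41.7 mm and 7.16 degrees, less where a joint would pass 70% of its speed; a pose out of reach is approached as far as the arm can. A call with a gripper value outside its range is refused whole. The fingers move at their own pace and stop on an object; "newtons" is the grip in N (left out, the last holds). Time passes only in rows, so rows that repeat a pose let the fingers close. It gives the time, the measured TCP pose, the force and the opening at its end, in the units of the state.
- ctrl.get_obs(): the state, without advancing time (a new reading comes with each control period).
- ctrl.get_image(name): name is "scene" or "top" or "wrist"; returns (picture, depth): 400x640x3 uint8, blue, green, red; 400x640 float32, m along the optical axis (not along the pixel's ray), 0 where there is no reading.
- ctrl.camera_info(name): a dict with "K" (3x3 intrinsics, pixels), "T" (4x4, takes a point from camera to world coordinates). Camera axes: x right, y down, z forward; pixel columns grow to the right and rows downward; lengths in m; the calibration is good to about 2 mm. A picture is of the moment at which its call begins: read the wrist's pose just before it. camera_info takes no time and is no camera call; for the wrist camera it gives the pose at the moment of the call.
- ctrl.finish_job(): hands the job in, once; it reports no verdict.
The state is a dict: "t": time; "q": joint angles; "dq": joint speeds; "effort": joint torques, N m; "tool_pos": TCP position; "tool_rot": TCP orientation; "contact_force": force on the tool from outside, world axes, zero at the start; "wrist_torque": the same for the moment, N m; "opening": finger opening in m.
Only numpy, scipy, OpenCV 4.12 (cv2) and the standard library are available. Lean on these libraries where they do the work, as an engineer would, in place of code of your own. Each camera call takes 0.05 s, during which the arm holds its last target.

## Working session

There is one attempt and no reset: what is moved stays moved. The work goes in short steps, Python scripts to look and compute and a tool call to move; the robot and the scene stay as the last step left them, time stands still between calls to the robot, and variables do not carry over. Pictures are saved under pics/ and viewed, and the job is handed in when it is done.

Besides the shell and the picture viewer there is one more tool, called after ">>>" as name(argument=value, ...), one argument or row to a line, values as JSON. drive_tool: Moves the arm, as the interface text tells. Its arguments: {"type":"object","properties":{"commands":{"type":"string"},"newtons":{"type":"number"}},"required":["commands"]}

```bash
mkdir -p pics; ls; python3 - <<'E'
from station import ctrl
import cv2,numpy as np
np.set_printoptions(precision=4,suppress=True)
o=ctrl.get_obs(); print(o, ctrl.grip_point_offset)
for n in ["top","scene"]:
    im,d=ctrl.get_image(n); cv2.imwrite(f"pics/{n}0.png",im); np.savez(f"{n}0.npz",im=im,d=d)
    c=ctrl.camera_info(n); print(n,c["K"],c["T"])
    np.savez(f"{n}0.npz",im=im,d=d,K=c["K"],T=c["T"])
E
```

```text
pics
{'t': 0.0, 'q': array([ 1.076 ,  0.0534,  1.6143, -0.    ,  1.476 , -0.119 ]), 'dq': array([-0.0012,  0.0009, -0.0003, -0.0008,  0.0023, -0.0006]), 'effort': array([ -0.0002, -39.3663, -37.0185,  -0.    ,   0.0067,   0.    ]), 'tool_pos': array([0.2291, 0.5808, 0.23  ]), 'tool_rot': array([ 0.2933,  1.5512, -0.2965]), 'contact_force': array([-0.6448, -0.6621,  0.5142]), 'wrist_torque': array([-0.0261,  0.0056, -0.0193]), 'opening': 0.08539747756395098} 0.0187
top [[454.3412   0.     315.9742]
 [  0.     454.3412 200.3585]
 [  0.       0.       1.    ]] [[ 0.0196 -0.9958  0.0895  0.4285]
 [-0.9996 -0.0179  0.0195  0.0348]
 [-0.0178 -0.0898 -0.9958  1.0975]
 [ 0.      0.      0.      1.    ]]
scene [[511.4456   0.     316.3263]
 [  0.     511.4456 189.8954]
 [  0.       0.       1.    ]] [[-0.6652  0.5326 -0.5233  1.2193]
 [ 0.7464  0.492  -0.448   0.6413]
 [ 0.0189 -0.6887 -0.7248  1.0215]
 [ 0.      0.      0.      1.    ]]
```

View pics/top0.png

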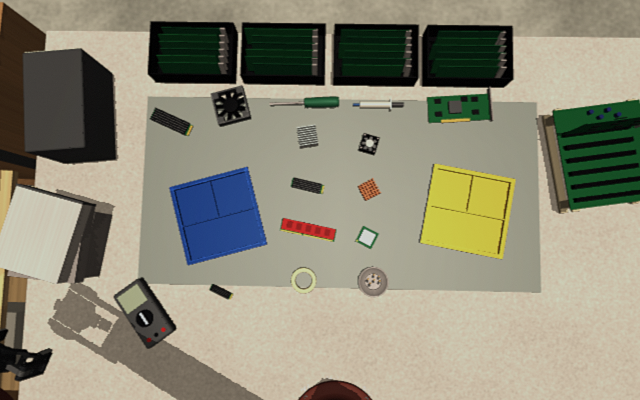

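View pics/scene0.png

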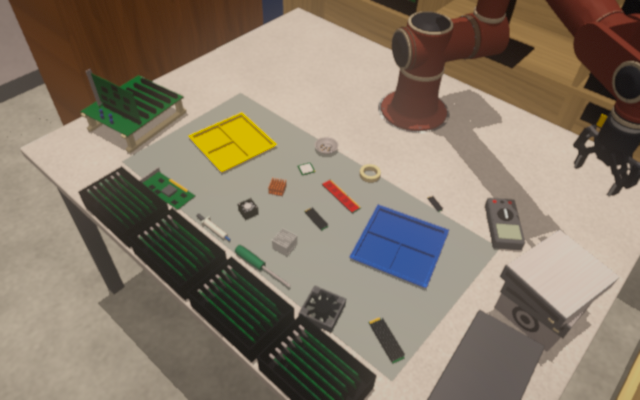

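```bash
cat > h.py <<'E'
import numpy as np,cv2
from scipy.spatial.transform import Rotation as R
np.set_printoptions(precision=4,suppress=True)
def rays(K,T,uv,z):
    uv=np.atleast_2d(np.asarray(uv,float)); d=np.c_[(uv-[K[0,2],K[1,2]])/[K[0,0],K[1,1]],np.ones(len(uv))]@T[:3,:3].T
    s=(z-T[2,3])/d[:,2]; return T[:3,3]+d*s[:,None]
def pts(d,K,T):
    v,u=np.mgrid[:d.shape[0],:d.shape[1]]
    c=np.stack([(u-K[0,2])/K[0,0]*d,(v-K[1,2])/K[1,1]*d,d],-1)
    return c@T[:3,:3].T+T[:3,3]
E
python3 - <<'E'
from h import *
f=np.load('top0.npz'); im,d,K,T=[f[k] for k in('im','d','K','T')]
P=pts(d,K,T)
print(P[250,300],P[300,320],P[150,450])
hsv=cv2.cvtColor(im,cv2.COLOR_BGR2HSV)
cv2.imwrite('pics/z1.png',cv2.resize(im[110:260,260:420],None,fx=5,fy=4,interpolation=cv2.INTER_CUBIC)[:600])
def rect(m,z,name):
    cs,_=cv2.findContours(m.astype(np.uint8),cv2.RETR_EXTERNAL,cv2.CHAIN_APPROX_NONE)
    for c in sorted(cs,key=cv2.contourArea,reverse=True)[:1]:
        w=rays(K,T,c[:,0,:],z)[:,:2].astype(np.float32)
        r=cv2.minAreaRect(w*1000); print(name,cv2.boundingRect(c),np.array(r[0]),np.array(r[1]),r[2])
H,S,V=cv2.split(hsv)
rect((abs(H.astype(int)-115)<15)&(S>120),.014,'blue')
rect((abs(H.astype(int)-27)<8)&(S>150)&(V>120),.014,'yellow')
def box(u0,u1,v0,v1):
    m=np.zeros(H.shape,bool); m[v0:v1,u0:u1]=1; return m
rect((((H<8)|(H>172))&(S>120))&box(270,345,210,250),.0085,'mem red')
for n,b,h in [('mem',(270,345,210,250),.0085),('drive',(282,332,172,200),.011),('fan',(352,388,126,160),.028),('alu',(290,325,118,155),.035),('cop',(350,388,172,206),.025),('cpu',(350,385,222,255),.005)]:
    m=box(*b)&(P[...,2]>h*0.6)
    rect(m,h,n)
    q=P[m]; print('  zmax',np.percentile(q[:,2],[50,95]),'mean',q.mean(0))
E
```

```text
[0.4067 0.0922 0.0017] [0.2894 0.042  0.0004] [ 0.6558 -0.2674  0.0021]
blue (170, 167, 97, 98) [486.0531 291.5388] [192.5303 194.6107] 16.00347328186035
yellow (421, 164, 94, 95) [ 508.7623 -304.8625] [194.7818 192.4599] 79.8130874633789
mem red (281, 218, 55, 22) [458.7792  74.1655] [128.893   25.7183] 79.05307006835938
mem (279, 218, 57, 24) [455.3204  75.6733] [132.576   34.1182] 80.1419677734375
  zmax [0.009 0.013] mean [0.4558 0.076  0.02  ]
drive (291, 177, 30, 17) [562.7361  82.0576] [72.605  24.5993] 77.5584945678711
  zmax [0.0107 0.0156] mean [0.5607 0.08   0.027 ]
fan (359, 133, 20, 21) [663.563  -66.9812] [40.1786 42.9792] 73.94415283203125
  zmax [0.0271 0.0317] mean [ 0.6589 -0.0652  0.0473]
alu (296, 125, 22, 22) [678.5018  80.9783] [48.6138 44.4054] 9.775524139404297
  zmax [0.0325 0.0383] mean [0.6787 0.0811 0.0343]
cop (376, 192, 5, 3) [545.4711 -90.56  ] [ 3.1771 10.6276] 27.638818740844727
  zmax [0.0253 0.0298] mean [ 0.5505 -0.0657  0.0568]
cpu (351, 222, 28, 28) [440.9316 -64.3395] [56.2121 55.0635] 59.95053482055664
  zmax [0.005  0.0085] mean [ 0.4389 -0.0652  0.0215]
```

View pics/z1.png

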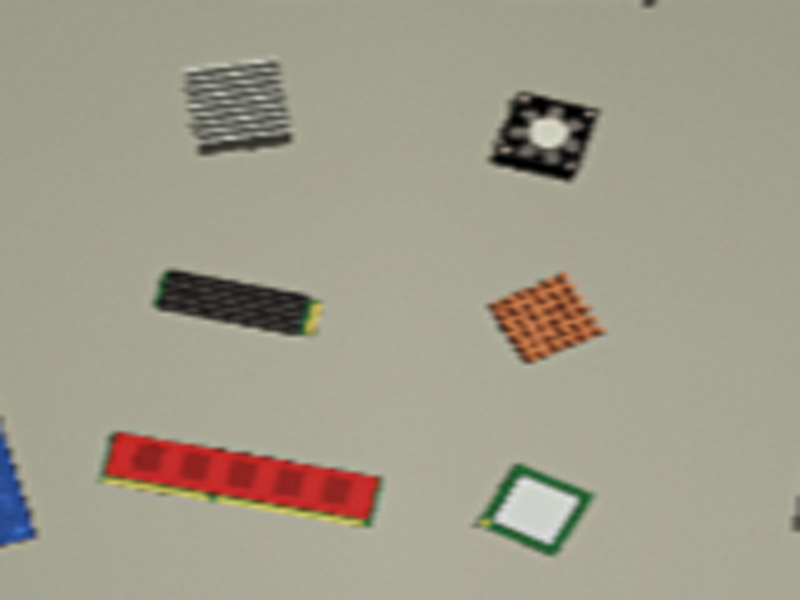

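```bash
python3 - <<'E'
from h import *
f=np.load('top0.npz'); im,d,K,T=[f[k] for k in('im','d','K','T')]
s=4
big=cv2.resize(im,None,fx=s,fy=s,interpolation=cv2.INTER_CUBIC)
lab=cv2.cvtColor(big,cv2.COLOR_BGR2LAB).astype(float)
mat=np.median(cv2.cvtColor(im,cv2.COLOR_BGR2LAB)[160:200,330:350].reshape(-1,3),0); print(mat)
D=np.linalg.norm(lab-mat,axis=2)
for n,b,h in [('mem',(270,345,210,250),.0085),('drive',(282,332,172,200),.011),('fan',(352,388,126,160),.028),('alu',(290,325,118,155),.035),('cop',(350,388,172,206),.025),('cpu',(350,385,222,255),.005),('blue',(160,275,160,270),.014),('yel',(415,520,155,265),.014)]:
    m=np.zeros(D.shape,np.uint8); u0,u1,v0,v1=[s*x for x in b]; m[v0:v1,u0:u1]=(D>25)[v0:v1,u0:u1]
    m=cv2.morphologyEx(m,cv2.MORPH_CLOSE,np.ones((9,9)))
    cs,_=cv2.findContours(m,cv2.RETR_EXTERNAL,cv2.CHAIN_APPROX_NONE); c=max(cs,key=cv2.contourArea)
    uv=(c[:,0]+.5)/s-.5
    for z in (h,0):
        r=cv2.minAreaRect((rays(K,T,uv,z)[:,:2]*1000).astype(np.float32)); print(n,z,np.array(r[0]),np.array(r[1]),round(r[2],1))
    if n in('blue','yel'): print((rays(K,T,cv2.boxPoints(cv2.minAreaRect(uv.astype(np.float32))),.014)*1000)[:,:2].round().tolist())
E
```

```text
[175. 125. 138.]
mem 0.0085 [456.3354  74.8833] [135.4544  34.3907] 79.6
mem 0 [456.5527  75.1965] [136.5116  34.6591] 79.6
drive 0.011 [562.1379  78.3369] [81.7328 27.8607] 77.6
drive 0 [563.4907  78.7781] [82.5603 28.1428] 77.6
fan 0.028 [662.802  -66.4932] [45.8442 48.9936] 74.3
fan 0 [668.9357 -69.1439] [47.0443 50.2763] 74.3
alu 0.035 [676.1259  80.4825] [54.5226 49.6155] 9.2
alu 0 [684.2826  81.9888] [56.3186 51.2498] 9.2
cop 0.025 [553.4692 -68.017 ] [43.1026 45.3182] 28.1
cop 0 [556.382  -70.4126] [44.1074 46.3746] 28.1
cpu 0.005 [440.6647 -66.2146] [44.6872 44.5315] 64.0
cpu 0 [440.7204 -66.6768] [44.8918 44.7353] 64.0
blue 0.014 [486.2135 291.7946] [198.445 201.286] 16.0
blue 0 [486.9592 295.1158] [201.0091 203.8867] 16.0
[[554.0, 419.0], [608.0, 222.0], [417.0, 167.0], [363.0, 361.0]]
yel 0.014 [ 508.5776 -303.3322] [204.4241 199.0075] 79.9
yel 0 [ 509.6122 -307.7006] [207.0654 201.5788] 79.9
[[427.0, -183.0], [624.0, -220.0], [588.0, -425.0], [393.0, -385.0]]
```

```bash
cat > go.py <<'E'
import sys
from h import *
from station import ctrl
def plan(x,y,z,jaw):
    o=ctrl.get_obs(); M=R.from_rotvec(o['tool_rot']).as_matrix(); p=o['tool_pos']
    cur=np.degrees(np.arctan2(M[1,1],M[0,1]))
    dv=M.T@(np.array([x,y,z])-p)/.04
    dj=(jaw-cur+90)%180-90   # world ccw; tool x is down so turn = -dj
    print('t',round(o['t'],2),'p',p,'jaw',round(cur,1),'toolx',M[:,0],'q',o['q'],'open',round(o['opening'],4),'F',o['contact_force'])
    print('  shift units',dv.round(2),'turn units',round(-dj/5,2),'alt',round(-(dj-180*np.sign(dj))/5,2),'rows>=',round(max(np.linalg.norm(dv)*40/41.7,abs(dj)/7.16),1))
if __name__=='__main__': plan(*map(float,sys.argv[1:5]))
E
python3 go.py 0.42 0.30 0.30 106; python3 go.py 0.663 -.066 .15 74.3
```

```text
t 0.1 p [0.2291 0.5809 0.2302] jaw 68.5 toolx [-0.0009 -0.0017 -1.    ] q [ 1.076   0.0533  1.6142  0.      1.476  -0.119 ] open 0.0853 F [-0.1978 -0.4699  0.7906]
  shift units [-1.74 -4.78  7.02] turn units -7.51 alt 28.49 rows>= 8.3
t 0.1 p [0.2291 0.5809 0.2302] jaw 68.5 toolx [-0.0009 -0.0017 -1.    ] q [ 1.076   0.0533  1.6142  0.      1.476  -0.119 ] open 0.0853 F [-0.1978 -0.4699  0.7906]
  shift units [  2.02 -11.06  16.03] turn units -1.17 alt 34.83 rows>= 18.8
```

>>> drive_tool(
  commands="-1 -1.74 -4.78 7.02 -7.5;-1 -1.74 -4.78 7.02 -7.5;-1 -1.74 -4.78 7.02 -7.5;-1 -1.74 -4.78 7.02 -7.5;-1 -1.74 -4.78 7.02 -7.5;-1 -1.74 -4.78 7.02 -7.5;-1 -1.74 -4.78 7.02 -7.5;-1 -1.74 -4.78 7.02 -7.5",
  newtons=30,
)

```text
t: 0.77
tool_pos: [0.408, 0.3175, 0.2962]
tool_rot: [-0.219, 1.56, 0.219]
contact_force: [0.6, 0.8, 0.4]
opening: 0.0856
```

```bash
cat > wr.py <<'E'
import sys
from h import *
from station import ctrl
n=sys.argv[1]
c=ctrl.camera_info('wrist'); o=ctrl.get_obs(); im,d=ctrl.get_image('wrist')
cv2.imwrite(f'pics/{n}.png',im); np.savez(f'{n}.npz',im=im,d=d,K=c['K'],T=c['T'])
M=R.from_rotvec(o['tool_rot']).as_matrix()
print(c['K'][0,0],'cam in tool',M.T@(c['T'][:3,3]-o['tool_pos']),'cam z',c['T'][:3,2],'speed',abs(o['dq']).max())
E
python3 go.py .42 .30 .30 106;python3 wr.py w1
```

```text
t 0.77 p [0.408  0.3175 0.2962] jaw 106.0 toolx [-0.0004 -0.0002 -1.    ] q [ 0.5173 -0.2387  1.7783  0.      1.6024 -1.3328] open 0.0856 F [0.6219 0.7583 0.3706]
  shift units [-0.1  -0.5   0.17] turn units 0.0 alt -36.0 rows>= 0.5
339.6741577772084 cam in tool [-0.1434 -0.0014 -0.0794] cam z [ 0.2937  0.0846 -0.9521] speed 0.9571166538505785
```

View pics/w1.png

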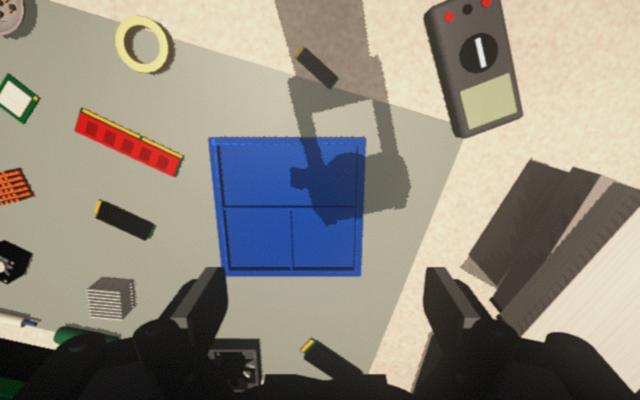

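```bash
cat > tray.py <<'E'
import sys
from h import *
f=np.load(sys.argv[1]+'.npz'); im,K,T=[f[k] for k in('im','K','T')]
s=2; hsv=cv2.cvtColor(cv2.resize(im,None,fx=s,fy=s,interpolation=cv2.INTER_CUBIC),cv2.COLOR_BGR2HSV).astype(int)
lo,hi=(105,125) if sys.argv[2]=='b' else (20,35)
m=((hsv[...,0]>lo)&(hsv[...,0]<hi)&(hsv[...,1]>140)&(hsv[...,2]>40)).astype(np.uint8)
m=cv2.morphologyEx(m,cv2.MORPH_CLOSE,np.ones((15,15)))
cs,_=cv2.findContours(m,cv2.RETR_EXTERNAL,cv2.CHAIN_APPROX_NONE); c=max(cs,key=cv2.contourArea)
uv=(c[:,0]+.5)/s-.5
for z in (.014,):
  r=cv2.minAreaRect((rays(K,T,uv,z)[:,:2]*1000).astype(np.float32)); print(np.array(r[0]),np.array(r[1]),round(r[2],1))
h=cv2.approxPolyDP(cv2.convexHull(c),.03*cv2.arcLength(c,True),True)[:,0]/s
print(h.tolist()); w=rays(K,T,h,.014)*1000; print(w[:,:2].round(1).tolist(),w.mean(0))
E
python3 tray.py w1 b
python3 - <<'E'
from h import *
f=np.load('w1.npz');K,T=f['K'],f['T']
w=rays(K,T,[(225,206),(357,206),(292,209),(292,268),(365,138),(209,139)],.012);print(w)
from h import *
# floor corners etc.
E
```

```text
[485.3859 288.8582] [191.6546 193.7641] 16.0
[[364.5, 138.5], [359.5, 275.0], [225.0, 275.0], [209.5, 138.5]]
[[367.6, 355.6], [550.7, 407.7], [602.8, 225.3], [420.4, 171.0]] [485.3549 289.8774  14.    ]
[[0.5026 0.2056 0.012 ]
 [0.4546 0.3737 0.012 ]
 [0.4823 0.2919 0.012 ]
 [0.5672 0.3135 0.012 ]
 [0.367  0.3563 0.012 ]
 [0.4216 0.1699 0.012 ]]
```

```bash
python3 go.py .665 -.068 .16 74.3
```

```text
t 0.82 p [0.4126 0.3126 0.2983] jaw 105.6 toolx [ 0.0053 -0.0036 -1.    ] q [ 0.5077 -0.2395  1.7756 -0.0057  1.6027 -1.3353] open 0.0853 F [ 4.3814 -2.5297  1.2744]
  shift units [  3.53 -10.84   3.51] turn units 6.26 alt -29.74 rows>= 11.4
```

>>> drive_tool(
  commands="-1 3.5 -10.53 3.35 6.34;-1 3.5 -10.53 3.35 6.34;-1 3.5 -10.53 3.35 6.34;-1 3.5 -10.53 3.35 6.34;-1 3.5 -10.53 3.35 6.34;-1 3.5 -10.53 3.35 6.34;-1 3.5 -10.53 3.35 6.34;-1 3.5 -10.53 3.35 6.34",
)

```text
t: 1.48
tool_pos: [0.584, 0.0531, 0.1944]
tool_rot: [0.216, 1.561, -0.216]
contact_force: [-0.0, -0.1, -0.3]
opening: 0.0854
```

```bash
python3 go.py .665 -.068 .16 74.3
```

```text
t 1.48 p [0.584  0.0531 0.1944] jaw 74.3 toolx [-0.0006  0.0002 -1.    ] q [-0.0363 -0.0127  1.7414  0.0002  1.4135 -1.3323] open 0.0854 F [-0.0332 -0.1452 -0.3175]
  shift units [ 0.86 -2.36  2.77] turn units -0.01 alt 35.99 rows>= 3.6
```

>>> drive_tool(
  commands="-1 0.86 -2.3 2.7 0;-1 0.86 -2.3 2.7 0;-1 0.86 -2.3 2.7 0;-1 0.86 -2.3 2.7 0;-1 0.86 -2.3 2.7 0;-1 0.86 -2.3 2.7 0",
)

```text
t: 1.98
tool_pos: [0.6622, -0.0637, 0.1597]
tool_rot: [0.217, 1.563, -0.217]
contact_force: [-0.6, -0.1, -1.2]
opening: 0.0854
```

```bash
python3 go.py .665 -.068 .16 74.3; python3 wr.py w2
```

```text
t 1.98 p [ 0.6622 -0.0637  0.1597] jaw 74.2 toolx [-0.0025  0.0009 -1.    ] q [-0.2079  0.1979  1.5763  0.0004  1.3701 -1.5024] open 0.0854 F [-0.6372 -0.1346 -1.2221]
  shift units [-0.01 -0.08  0.1 ] turn units -0.03 alt 35.97 rows>= 0.1
339.6741577772084 cam in tool [-0.1434 -0.0019 -0.0785] cam z [ 0.2918 -0.0817 -0.953 ] speed 0.03818505319188195
```

View pics/w2.png

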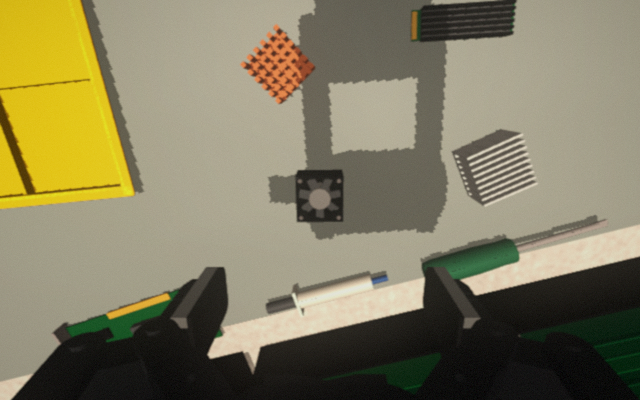

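```bash
python3 - <<'E'
from h import *
f=np.load('w2.npz');K,T=f['K'],f['T']
w=rays(K,T,[(297,172),(342,171),(343,221),(297,221)],.028);print(w,w.mean(0))
w=rays(K,T,[(280,26),(316,66),(282,103),(241,64)],.025);print('cop',w,w.mean(0))
im=f['im']; cv2.imwrite('pics/z2.png',cv2.resize(im[110:225,430:560],None,fx=5,fy=5,interpolation=cv2.INTER_CUBIC))
E
python3 go.py .667 -.068 .006 74.3
```

```text
[[ 0.6376 -0.0824  0.028 ]
 [ 0.6469 -0.0464  0.028 ]
 [ 0.6896 -0.057   0.028 ]
 [ 0.6788 -0.0952  0.028 ]] [ 0.6632 -0.0703  0.028 ]
cop [[ 0.5301 -0.0623  0.025 ]
 [ 0.5636 -0.0445  0.025 ]
 [ 0.5822 -0.0777  0.025 ]
 [ 0.5467 -0.0989  0.025 ]] [ 0.5557 -0.0708  0.025 ]
t 2.03 p [ 0.6621 -0.0627  0.1604] jaw 74.2 toolx [-0.0015  0.0008 -1.    ] q [-0.2065  0.1963  1.5768  0.0005  1.3702 -1.5024] open 0.0857 F [-0.3907  0.8531 -0.0422]
  shift units [ 3.86 -0.09  0.16] turn units -0.01 alt 35.99 rows>= 3.7
```

View pics/z2.png

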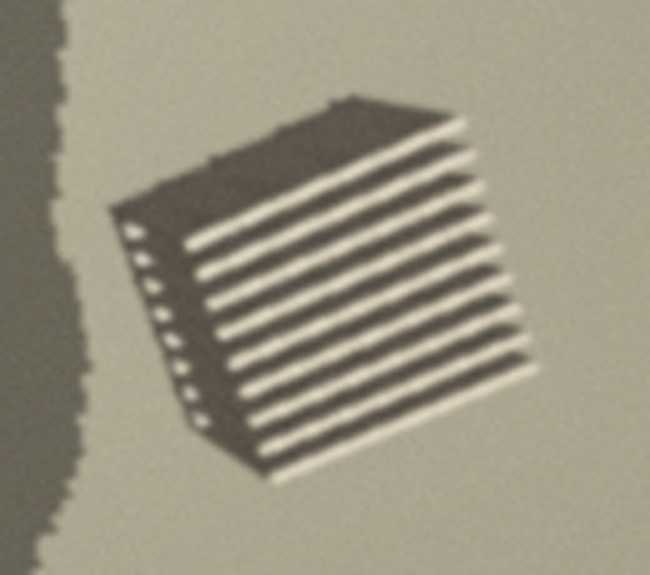

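>>> drive_tool(
  commands="-1 1.9 -0.16 0.1 0;-1 3 -0.16 0.1 0;-1 3.86 -0.16 0.1 0;-1 3.86 -0.16 0.1 0;-1 3.86 -0.16 0.1 0;-1 3.86 -0.16 0.1 0",
)

```text
t: 2.53
tool_pos: [0.6628, -0.0686, 0.0054]
tool_rot: [0.215, 1.564, -0.214]
contact_force: [-0.2, 0.3, 1.0]
opening: 0.0855
```

>>> drive_tool(
  commands="1 0 0 0 0;1 0 0 0 0;1 0 0 0 0;1 0 0 0 0;1 0 0 0 0;1 0 0 0 0;1 0 0 0 0;1 0 0 0 0",
)

```text
t: 3.2
tool_pos: [0.6666, -0.0707, 0.0098]
tool_rot: [0.215, 1.556, -0.215]
contact_force: [-1.1, 1.0, 7.0]
opening: 0.0393
```

```bash
python3 go.py .5388 .2580 .13 106;python3 - <<'E'
from h import *
f=np.load('w2.npz');K,T=f['K'],f['T']
w=rays(K,T,np.array([(185,243),(463,120),(540,368),(272,482)])/5+[430-.4,110-.4],.035);print('alu',w,w.mean(0))
E
python3 wr.py w3
```

```text
t 3.2 p [ 0.6666 -0.0707  0.0098] jaw 74.3 toolx [ 0.0041 -0.0006 -1.    ] q [-0.2167  0.3695  1.6412  0.0003  1.1267 -1.513 ] open 0.0393 F [-1.1403  0.9961  6.9512]
  shift units [-3.02  7.04 -5.29] turn units -6.35 alt 29.65 rows>= 8.9
alu [[0.6625 0.0516 0.035 ]
 [0.6552 0.0961 0.035 ]
 [0.6987 0.104  0.035 ]
 [0.7063 0.0594 0.035 ]] [0.6807 0.0778 0.035 ]
339.6741577772084 cam in tool [-0.1435 -0.0019 -0.0784] cam z [ 0.2983 -0.0827 -0.9509] speed 0.001829130515001139
```

View pics/w3.png

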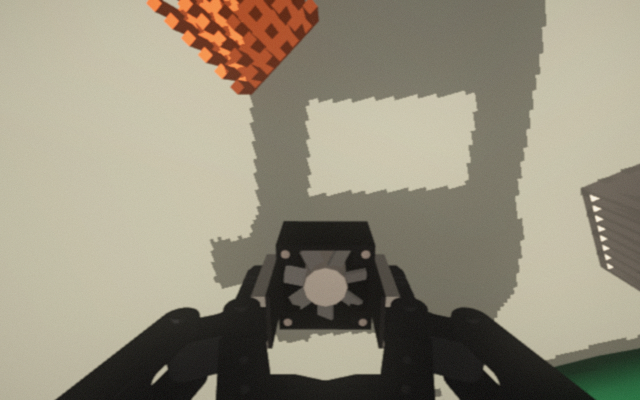

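>>> drive_tool(
  commands="1 -1 0 0 0;1 -2 0 0 0;1 -3 0.8 -0.5 -1;1 -3 7.04 -5.29 -6.35;1 -3 7.04 -5.29 -6.35;1 -3 7.04 -5.29 -6.35;1 -3 7.04 -5.29 -6.35;1 -3 7.04 -5.29 -6.35",
)

```text
t: 3.92
tool_pos: [0.5791, 0.1521, 0.1241]
tool_rot: [-0.221, 1.558, 0.221]
contact_force: [0.5, 1.0, -0.3]
opening: 0.0392
```

```bash
python3 go.py .5388 .2580 .10 106
```

```text
t 3.92 p [0.5791 0.1521 0.1241] jaw 106.2 toolx [ 0.0011  0.0002 -1.    ] q [ 0.1326  0.0788  1.77    0.0001  1.2916 -1.7202] open 0.0392 F [ 0.5291  0.9846 -0.3093]
  shift units [ 0.6   2.82 -0.23] turn units 0.03 alt -35.97 rows>= 2.8
```

>>> drive_tool(
  commands="1 0.6 2.82 -0.23 0;1 0.6 2.82 -0.23 0;1 0.6 2.82 -0.23 0;1 0.6 2.82 -0.23 0;1 1.3 2.82 -0.23 0;1 1.3 2.82 -0.23 0;1 1.3 2.82 -0.23 0",
)

```text
t: 4.5
tool_pos: [0.5387, 0.2556, 0.0699]
tool_rot: [-0.22, 1.564, 0.219]
contact_force: [0.4, 0.4, 0.5]
opening: 0.0393
```

```bash
python3 go.py .5388 .2580 .013 106; python3 wr.py w4
```

```text
t 4.5 p [0.5387 0.2556 0.0699] jaw 106.0 toolx [-0.0037 -0.0014 -1.    ] q [ 0.3184  0.1395  1.8032 -0.0002  1.2028 -1.5316] open 0.0393 F [0.4173 0.408  0.5261]
  shift units [1.42 0.06 0.03] turn units 0.0 alt -36.0 rows>= 1.4
339.6741577772084 cam in tool [-0.1434 -0.0014 -0.0794] cam z [ 0.2905  0.0835 -0.9532] speed 0.03561692727341527
```

View pics/w4.png

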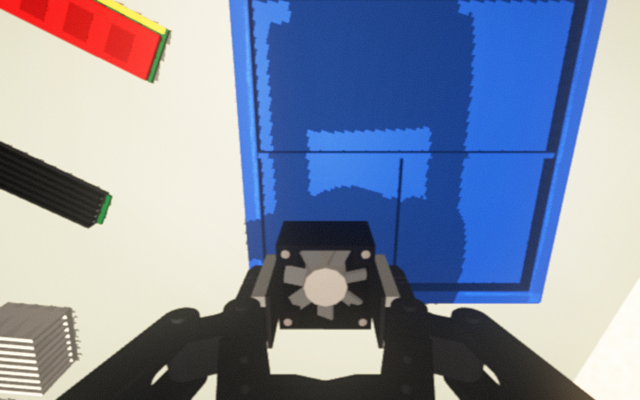

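>>> drive_tool(
  commands="1 0.6 0.05 0.03 0;1 1.1 0.05 0.03 0;1 1.25 0.05 0.03 0;1 1.3 0.05 0.03 0;1 1.35 0.05 0.03 0;1 1.4 0.05 0.03 0;1 1.4 0.05 0.03 0;1 1.4 0.05 0.03 0",
)

```text
t: 5.22
tool_pos: [0.5414, 0.259, 0.0165]
tool_rot: [-0.219, 1.558, 0.22]
contact_force: [-0.2, 0.2, -0.0]
opening: 0.0392
```

```bash
python3 go.py .5388 .2580 .013 106
```

```text
t 5.22 p [0.5414 0.259  0.0165] jaw 106.0 toolx [ 0.0017  0.0006 -1.    ] q [ 0.3222  0.2181  1.8163  0.      1.1054 -1.5281] open 0.0392 F [-0.2047  0.2354 -0.0166]
  shift units [ 0.09 -0.01 -0.07] turn units 0.0 alt -36.0 rows>= 0.1
```

>>> drive_tool(
  commands="1 0.05 0 -0.05 0;1 0.1 0 -0.05 0;1 0.12 0 -0.05 0;1 0.12 0 -0.05 0",
)

```text
t: 5.55
tool_pos: [0.5392, 0.2585, 0.0128]
tool_rot: [-0.22, 1.559, 0.22]
contact_force: [-5.1, -2.5, 10.6]
opening: 0.0395
```

>>> drive_tool(
  commands="-0.25 0 0 0 0;-0.25 0 0 0 0;-0.25 0 0 0 0;-0.25 0 0 0 0",
)

```text
t: 5.88
tool_pos: [0.5384, 0.2581, 0.0102]
tool_rot: [-0.22, 1.56, 0.219]
contact_force: [0.7, -0.2, -0.3]
opening: 0.0536
```

>>> drive_tool(
  commands="-0.25 -0.5 0 0 0;-0.25 -1.2 0 0 0;-0.25 -2.2 0 0 0;-0.5 -2.8 0 0 0;-1 -2.8 0 0 0;-1 -2.8 0 0 0",
)

```text
t: 6.38
tool_pos: [0.54, 0.2587, 0.1247]
tool_rot: [-0.219, 1.555, 0.22]
contact_force: [-0.3, 0.1, 0.6]
opening: 0.0842
```

```bash
python3 go.py .681 .079 .13 99.2; python3 wr.py w5
```

```text
t 6.38 p [0.54   0.2587 0.1247] jaw 106.0 toolx [ 0.004   0.0013 -1.    ] q [ 0.3225  0.0763  1.7717 -0.      1.2894 -1.5279] open 0.0842 F [-0.3389  0.1084  0.5814]
  shift units [-0.12 -5.29  2.15] turn units 1.36 alt -34.64 rows>= 5.5
339.6741577772084 cam in tool [-0.1435 -0.0014 -0.0794] cam z [ 0.2979  0.0862 -0.9507] speed 0.05609975385072903
```

View pics/w5.png

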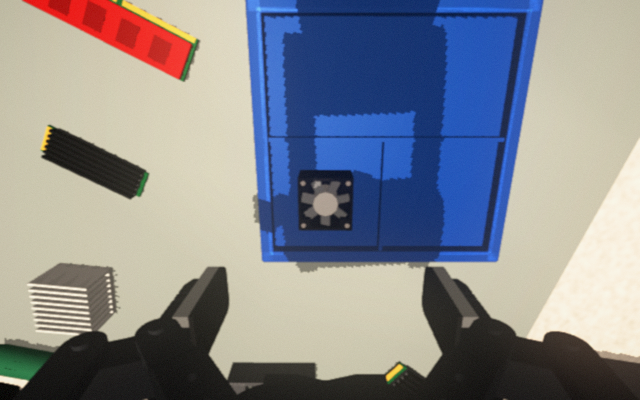

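>>> drive_tool(
  commands="-1 -0.1 -5.28 2.13 1.36;-1 -0.1 -5.28 2.13 1.36;-1 -0.1 -5.28 2.13 1.36;-1 -0.1 -5.28 2.13 1.36;-1 -0.1 -5.28 2.13 1.36;-1 -0.1 -5.28 2.13 1.36;-1 -0.1 -5.28 2.13 1.36;-1 -0.1 -5.28 2.13 1.36",
)

```text
t: 7.1
tool_pos: [0.6777, 0.0777, 0.1235]
tool_rot: [-0.124, 1.572, 0.125]
contact_force: [0.4, 0.8, -0.1]
opening: 0.0853
```

```bash
python3 go.py .680 .079 .014 99.3; python3 wr.py w6
```

```text
t 7.1 p [0.6777 0.0777 0.1235] jaw 99.1 toolx [-0.0048  0.0004 -1.    ] q [ 0.005   0.2688  1.5563  0.0004  1.3212 -1.7247] open 0.0853 F [ 0.4322  0.8254 -0.0906]
  shift units [2.74 0.02 0.07] turn units -0.04 alt 35.96 rows>= 2.6
339.6741577772084 cam in tool [-0.1434 -0.0016 -0.0792] cam z [ 0.2975  0.0493 -0.9535] speed 0.038210962371063875
```

View pics/w6.png

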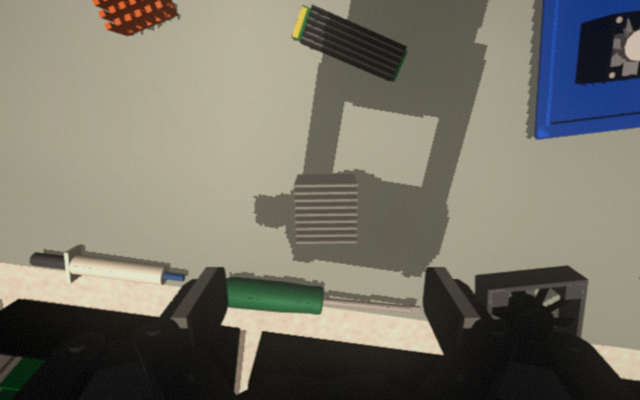

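>>> drive_tool(
  commands="-1 1.2 0 0.06 0;-1 2.2 0 0.06 0;-1 2.68 0 0.06 0;-1 2.68 0 0.06 0;-1 2.68 0 0.06 0;0 2.68 0 0.06 0;1 2.68 0 0.06 0;1 2.68 0 0.06 0",
  newtons=40,
)

```text
t: 7.82
tool_pos: [0.6832, 0.0795, 0.0226]
tool_rot: [-0.127, 1.562, 0.126]
contact_force: [-0.1, -0.6, -0.1]
opening: 0.0517
```

>>> drive_tool(
  commands="1 0 0 0 0;1 0 0 0 0;1 0 0 0 0;1 0 0 0 0;1 0 0 0 0",
)

```text
t: 8.23
tool_pos: [0.6832, 0.0793, 0.0224]
tool_rot: [-0.126, 1.563, 0.126]
contact_force: [-0.4, 1.0, 6.2]
opening: 0.0439
```

```bash
python3 go.py .5140 .3445 .12 106
```

```text
t 8.23 p [0.6832 0.0793 0.0224] jaw 99.2 toolx [ 0.0044  0.0003 -1.    ] q [ 0.0073  0.3878  1.5929  0.0003  1.1565 -1.7245] open 0.0439 F [-0.4321  1.0049  6.1531]
  shift units [-2.46  7.22 -3.1 ] turn units -1.36 alt 34.64 rows>= 7.9
```

>>> drive_tool(
  commands="1 -1 0 0 0;1 -2 0 0 0;1 -2.46 1 -0.4 -0.3;1 -2.46 7.22 -3.1 -1.36;1 -2.46 7.22 -3.1 -1.36;1 -2.46 7.22 -3.1 -1.36;1 -2.46 7.22 -3.1 -1.36;1 -2.46 7.22 -3.1 -1.36",
)

```text
t: 8.9
tool_pos: [0.5478, 0.2886, 0.1177]
tool_rot: [-0.219, 1.559, 0.219]
contact_force: [0.0, 0.9, -1.7]
opening: 0.0437
```

```bash
python3 go.py .5140 .3445 .10 106
```

```text
t 8.9 p [0.5478 0.2886 0.1177] jaw 106.0 toolx [ 0.0006  0.0003 -1.    ] q [ 0.3648  0.1321  1.7239  0.0001  1.2848 -1.485 ] open 0.0437 F [ 0.041   0.9243 -1.7256]
  shift units [ 0.44  1.58 -0.43] turn units -0.0 alt 36.0 rows>= 1.6
```

>>> drive_tool(
  commands="1 0.44 1.58 -0.43 0;1 0.44 1.58 -0.43 0;1 0.44 1.58 -0.43 0;1 1.1 1.58 -0.43 0;1 1.7 1.58 -0.43 0;1 1.7 1.58 -0.43 0;1 1.7 1.58 -0.43 0",
)

```text
t: 9.48
tool_pos: [0.514, 0.3423, 0.0479]
tool_rot: [-0.22, 1.563, 0.218]
contact_force: [1.0, 1.0, 0.2]
opening: 0.0442
```

```bash
python3 go.py .5140 .3445 .025 106; python3 wr.py w7
```

```text
t 9.48 p [0.514  0.3423 0.0479] jaw 106.0 toolx [-0.0033 -0.0018 -1.    ] q [ 0.4671  0.2143  1.7597 -0.0002  1.1714 -1.3828] open 0.0442 F [1.0365 0.994  0.1755]
  shift units [0.57 0.05 0.02] turn units -0.0 alt 36.0 rows>= 0.6
339.6741577772084 cam in tool [-0.1434 -0.0015 -0.0794] cam z [ 0.291   0.083  -0.9531] speed 0.04592595354942377
```

View pics/w7.png

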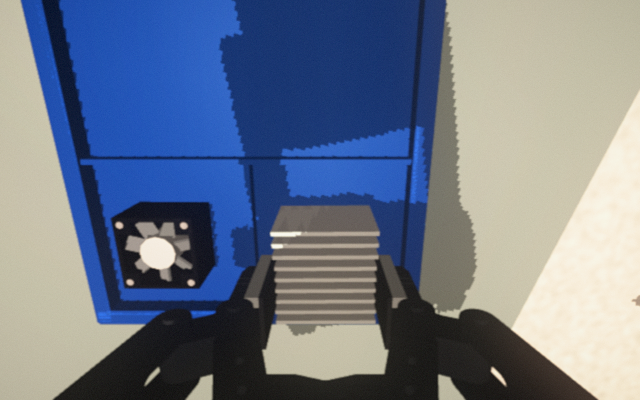

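>>> drive_tool(
  commands="1 0.3 0.06 0.02 0;1 0.45 0.06 0.02 0;1 0.5 0.06 0.02 0;1 0.55 0.06 0.02 0;1 0.6 0.06 0.02 0;1 0.62 0.06 0.02 0;1 0.62 0.06 0.02 0",
)

```text
t: 10.12
tool_pos: [0.5156, 0.3461, 0.0254]
tool_rot: [-0.219, 1.559, 0.22]
contact_force: [-1.8, -0.1, 3.9]
opening: 0.0436
```

Contact at the expected height; press slightly and release.

>>> drive_tool(
  commands="1 0.05 0 0 0;-0.3 0.05 0 0 0;-0.3 0.05 0 0 0;-0.3 0.05 0 0 0;-0.3 0.05 0 0 0;-0.3 -0.6 0 0 0;-0.3 -1.2 0 0 0;-0.3 -2.2 0 0 0",
)

```text
t: 10.78
tool_pos: [0.5124, 0.3444, 0.1088]
tool_rot: [-0.222, 1.568, 0.217]
contact_force: [-1.2, 0.0, 0.1]
opening: 0.0555
```

```bash
python3 go.py .45 .0755 .14 -10.4; python3 wr.py w8
```

```text
t 10.78 p [0.5124 0.3444 0.1088] jaw 106.0 toolx [-0.0075 -0.0038 -1.    ] q [ 0.4713  0.1434  1.7275 -0.      1.2791 -1.379 ] open 0.0555 F [-1.2101  0.0429  0.0984]
  shift units [-0.74 -6.03 -3.36] turn units -12.72 alt 23.28 rows>= 8.9
339.6741577772084 cam in tool [-0.1434 -0.0014 -0.0794] cam z [ 0.2869  0.0812 -0.9545] speed 0.8335871575478322
```

View pics/w8.png

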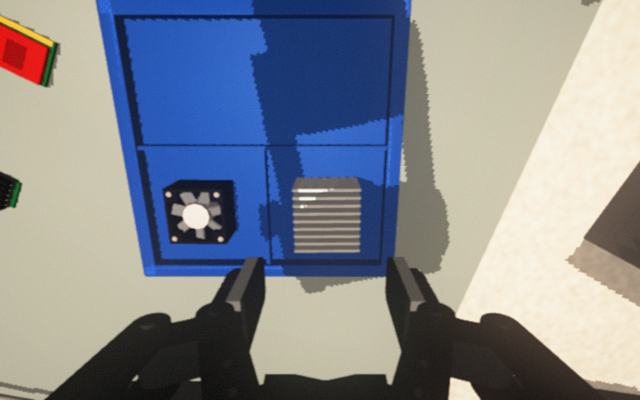

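>>> drive_tool(
  commands="-0.4 -0.74 -3.8 -2.1 11;-0.4 -0.74 -3.8 -2.1 11;-0.4 -0.74 -3.8 -2.1 11;-0.4 -0.74 -3.8 -2.1 11;-0.4 -0.74 -3.8 -2.1 11;-0.4 -0.74 -3.8 -2.1 11;-0.4 -0.74 -3.8 -2.1 11;-0.4 -0.74 -3.8 -2.1 11",
)

```text
t: 11.5
tool_pos: [0.4765, 0.1761, 0.1421]
tool_rot: [0.538, 1.502, -0.537]
contact_force: [-0.0, 1.0, 0.5]
opening: 0.0596
```

```bash
python3 go.py .456 .0755 .14 -10.4
```

```text
t 11.5 p [0.4765 0.1761 0.1421] jaw 50.6 toolx [ 0.0008  0.0002 -1.    ] q [ 0.2074 -0.1592  1.9691  0.0001  1.3309 -0.6765] open 0.0596 F [-0.0464  0.9939  0.5102]
  shift units [ 0.05 -2.27  1.2 ] turn units 12.21 alt -23.79 rows>= 8.5
```

>>> drive_tool(
  commands="-0.4 0.05 -2.27 1.2 11;-0.4 0.05 -2.27 1.2 11;-0.4 0.05 -2.27 1.2 11;-0.4 0.05 -2.27 1.2 11;-0.4 0.05 -2.27 1.2 11;-0.4 0.05 -2.27 1.2 11;-0.4 0.05 -2.27 1.2 11;-0.4 0.05 -2.27 1.2 12.2",
)

```text
t: 12.17
tool_pos: [0.4566, 0.0757, 0.1399]
tool_rot: [1.294, 1.152, -1.294]
contact_force: [-0.5, 0.4, -0.3]
opening: 0.0599
```

>>> drive_tool(
  commands="-0.4 0 0 0 1;-0.4 0 0 0 1",
)

```text
t: 12.33
tool_pos: [0.4566, 0.0758, 0.1399]
tool_rot: [1.354, 1.109, -1.354]
contact_force: [1.0, -1.0, -0.1]
opening: 0.0601
```

```bash
python3 go.py .456 .0755 .014 -10.4; python3 wr.py w9
```

```text
t 12.33 p [0.4566 0.0758 0.1399] jaw -11.4 toolx [ 0.0002 -0.     -1.    ] q [ 0.0035 -0.2771  2.0718 -0.      1.3466  0.2017] open 0.0601 F [ 0.9718 -0.9707 -0.1416]
  shift units [ 3.15 -0.01  0.01] turn units -0.19 alt 35.81 rows>= 3.0
339.6741577772084 cam in tool [-0.1435 -0.0004 -0.0763] cam z [-0.0594 -0.2983 -0.9526] speed 0.1203454913644642
```

View pics/w9.png

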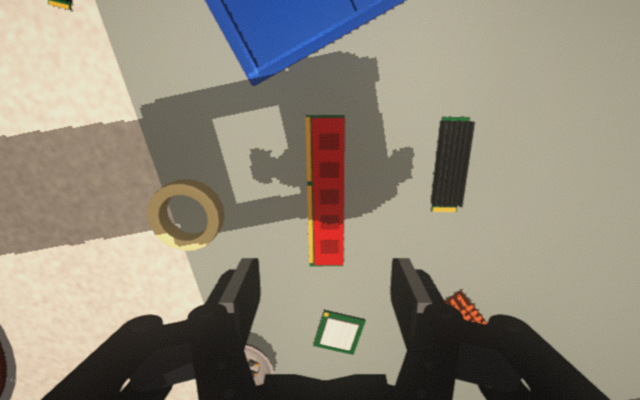

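```bash
python3 - <<'E'
from h import *
f=np.load('w9.npz');K,T=f['K'],f['T']
w=rays(K,T,[(306,116),(344,116),(343,265),(309,265)],.0085);print('mem',w[:,:2],w.mean(0)); d=w[1]+w[0]-w[2]-w[3];print(np.degrees(np.arctan2(d[1],d[0]))-90)
w=rays(K,T,[(443,117),(474,120),(458,212),(431,209)],.008);print('drive',w[:,:2],w.mean(0)); d=w[1]+w[0]-w[2]-w[3];print(np.degrees(np.arctan2(d[1],d[0]))-90)
E
```

```text
mem [[0.4538 0.1389]
 [0.483  0.133 ]
 [0.4586 0.0052]
 [0.4286 0.0113]] [0.456  0.0721 0.0085]
-10.998730911002966
drive [[0.5592 0.1168]
 [0.583  0.1097]
 [0.5644 0.0352]
 [0.542  0.0425]] [0.5622 0.076  0.008 ]
-13.521895636785644
```

>>> drive_tool(
  commands="-0.3 1.2 0 0.05 0;-0.3 2.2 0 0.05 0;-0.3 2.9 0 0.05 0;-0.3 3.1 0 0.05 0;-0.3 3.15 0 0.05 0;-0.3 3.15 0 0.05 0;-0.3 3.15 0 0.05 0",
)

```text
t: 12.97
tool_pos: [0.4583, 0.0739, 0.0164]
tool_rot: [1.354, 1.107, -1.349]
contact_force: [0.0, -0.4, 0.4]
opening: 0.0552
```

```bash
python3 go.py .456 .0735 .008 -10.8; python3 wr.py w10
```

```text
t 12.97 p [0.4583 0.0739 0.0164] jaw -11.2 toolx [ 0.0042 -0.     -1.    ] q [-0.0007 -0.093   2.1441 -0.      1.0864  0.1954] open 0.0552 F [ 0.0445 -0.4242  0.3779]
  shift units [ 0.21 -0.06  0.02] turn units -0.09 alt 35.91 rows>= 0.2
339.6741577772084 cam in tool [-0.1435 -0.0004 -0.0763] cam z [-0.055  -0.2984 -0.9528] speed 0.015430549328060695
```

View pics/w10.png

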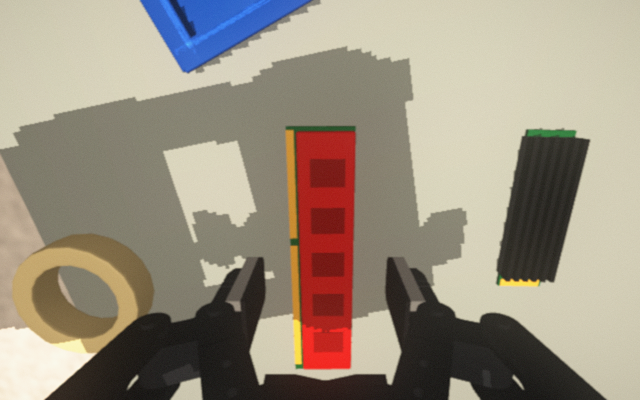

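>>> drive_tool(
  commands="-0.3 0.1 -0.05 0 0;-0.3 0.2 -0.05 0 0;-0.3 0.2 -0.05 0 0;0 0.2 -0.05 0 0;0.3 0.2 -0.05 0 0;1 0.2 -0.05 0 0;1 0.2 -0.05 0 0;1 0.2 -0.05 0 0",
  newtons=30,
)

```text
t: 13.68
tool_pos: [0.4545, 0.0743, 0.0064]
tool_rot: [1.353, 1.109, -1.352]
contact_force: [-1.8, 0.5, 3.7]
opening: 0.0291
```

>>> drive_tool(
  commands="1 0 0 0 0;1 0 0 0 0;1 0 0 0 0;1 0 0 0 0",
)

```text
t: 14.02
tool_pos: [0.4545, 0.0743, 0.0064]
tool_rot: [1.353, 1.109, -1.352]
contact_force: [-0.3, -0.8, 4.5]
opening: 0.0288
```

```bash
python3 go.py .4413 .2768 .12 16; python3 wr.py w11
```

```text
t 14.02 p [0.4545 0.0743 0.0064] jaw -11.3 toolx [ 0.0005 -0.     -1.    ] q [ 0.0001 -0.0808  2.1531 -0.      1.0688  0.197 ] open 0.0288 F [-0.3404 -0.7982  4.5473]
  shift units [-2.84 -1.31 -4.9 ] turn units -5.46 alt 30.54 rows>= 5.6
339.6741577772084 cam in tool [-0.1434 -0.0004 -0.0763] cam z [-0.0588 -0.2984 -0.9526] speed 0.0013449830173513115
```

View pics/w11.png

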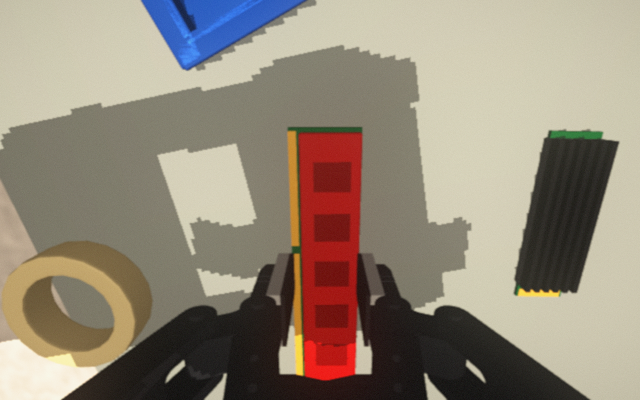

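```bash
python3 - <<'E'
from h import *
f=np.load('w11.npz');K,T=f['K'],f['T']
w=rays(K,T,[(289,128),(362,128),(355,380),(298,377)],.0085);print('mem',w[:,:2],w.mean(0))
p=K@(T[:3,:3].T@(np.array([.4545,.0743,.0085])-T[:3,3]));print(p/p[2])
E
```

```text
mem [[0.4522 0.1398]
 [0.4814 0.134 ]
 [0.4567 0.0072]
 [0.4279 0.015 ]] [0.4546 0.074  0.0085]
[325.8503 268.2064   1.    ]
```

>>> drive_tool(
  commands="1 -0.8 0 0 0;1 -1.8 0 0 0;1 -2.5 -0.2 -0.7 -0.8;1 -2.5 -1.31 -4.9 -5.46;1 -2.5 -1.31 -4.9 -5.46;1 -2.5 -1.31 -4.9 -5.46;1 -2.5 -1.31 -4.9 -5.46;1 -2.5 -1.31 -4.9 -5.46",
)

```text
t: 14.73
tool_pos: [0.4399, 0.2815, 0.1056]
tool_rot: [0.998, 1.332, -0.995]
contact_force: [0.2, -0.4, -0.2]
opening: 0.0289
```

>>> drive_tool(
  commands="1 0 0 0 0;1 0 0 0 0",
)

```text
t: 14.9
tool_pos: [0.4405, 0.2764, 0.105]
tool_rot: [0.999, 1.329, -1.002]
contact_force: [0.0, 0.6, -0.3]
opening: 0.0291
```

```bash
python3 go.py .4413 .2768 .06 16; python3 wr.py w12
```

```text
t 14.9 p [0.4405 0.2764 0.105 ] jaw 16.1 toolx [-0.0014 -0.0013 -1.    ] q [ 0.4176 -0.0841  1.9669 -0.0007  1.2605  0.1372] open 0.0291 F [ 0.0009  0.5859 -0.3397]
  shift units [ 1.13  0.02 -0.  ] turn units 0.02 alt -35.98 rows>= 1.1
339.6741577772084 cam in tool [-0.1434 -0.0012 -0.0767] cam z [ 0.0837 -0.2937 -0.9522] speed 0.03433378324814851
```

View pics/w12.png

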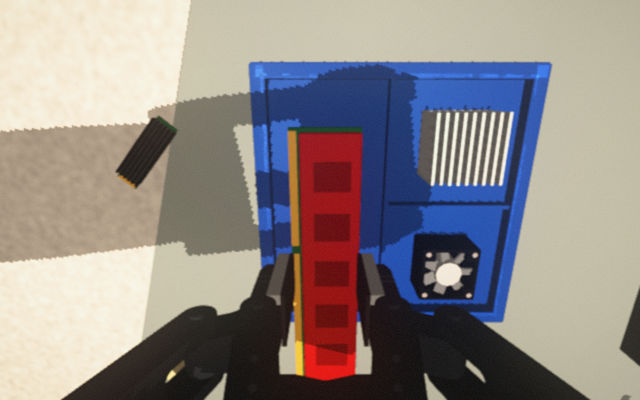

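>>> drive_tool(
  commands="1 0.8 0.02 0 0;1 1.5 0.02 0 0;1 1.9 0.02 0 0;1 2.05 0.02 0 0;1 2.15 0.02 0 0;1 2.2 0.02 0 0;1 2.2 0.02 0 0;1 2.2 0.02 0 0",
)

```text
t: 15.62
tool_pos: [0.4431, 0.2771, 0.0194]
tool_rot: [1.003, 1.327, -0.999]
contact_force: [-0.2, -0.3, -0.0]
opening: 0.0288
```

```bash
python3 go.py .4413 .2768 .009 16
```

```text
t 15.62 p [0.4431 0.2771 0.0194] jaw 16.0 toolx [ 0.0023  0.001  -1.    ] q [ 0.4164  0.044   2.0039 -0.      1.0913  0.1373] open 0.0288 F [-0.2328 -0.3247 -0.0016]
  shift units [ 0.26 -0.05 -0.  ] turn units -0.0 alt 36.0 rows>= 0.3
```

>>> drive_tool(
  commands="1 0.1 -0.03 0 0;1 0.2 -0.03 0 0;1 0.25 -0.03 0 0;1 0.28 -0.03 0 0;1 0.28 -0.03 0 0;1 0.28 -0.03 0 0",
)

```text
t: 16.12
tool_pos: [0.4412, 0.2769, 0.0093]
tool_rot: [1.0, 1.329, -1.001]
contact_force: [-7.1, -3.6, 15.4]
opening: 0.0289
```

>>> drive_tool(
  commands="0.1 0 0 0 0;0 0 0 0 0;0 0 0 0 0;0 0 0 0 0;0 -0.4 0 0 0;0 -1.2 0 0 0;0 -2.2 0 0 0;0 -3.2 0 0 0",
)

```text
t: 16.78
tool_pos: [0.4395, 0.2761, 0.1347]
tool_rot: [0.999, 1.33, -1.004]
contact_force: [1.0, 0.9, -0.5]
opening: 0.0428
```

```bash
python3 go.py .5622 .0765 .12 -13; python3 wr.py w13
```

```text
t 16.78 p [0.4395 0.2761 0.1347] jaw 16.0 toolx [-0.0031 -0.0014 -1.    ] q [ 0.4174 -0.1201  1.9471  0.      1.318   0.1377] open 0.0428 F [ 0.995   0.9306 -0.5129]
  shift units [0.37 1.57 5.64] turn units 5.8 alt -30.2 rows>= 5.6
339.6741577772084 cam in tool [-0.1434 -0.0012 -0.0767] cam z [ 0.0817 -0.2938 -0.9524] speed 0.9021834764762446
```

View pics/w13.png

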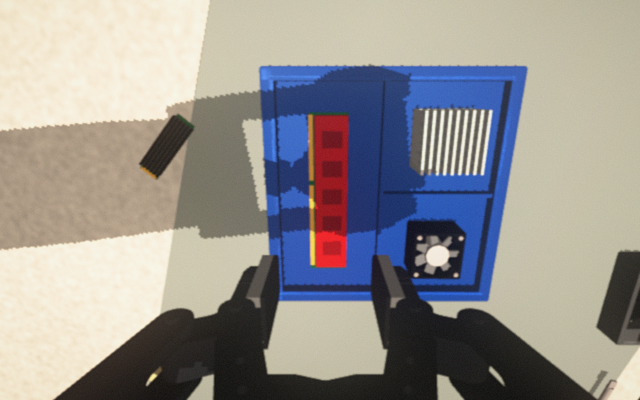

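Memory lies flat in the long compartment; the blue kit is done. Now the drive.

>>> drive_tool(
  commands="-0.2 0.2 1.57 5.64 5.8;-0.2 0.2 1.57 5.64 5.8;-0.2 0.2 1.57 5.64 5.8;-0.2 0.2 1.57 5.64 5.8;-0.2 0.2 1.57 5.64 5.8;-0.2 0.2 1.57 5.64 5.8;-0.2 0.2 1.57 5.64 5.8;-0.2 0.2 1.57 5.64 5.8",
)

```text
t: 17.5
tool_pos: [0.5636, 0.076, 0.1261]
tool_rot: [1.376, 1.093, -1.377]
contact_force: [-0.8, 0.9, 0.2]
opening: 0.0512
```

```bash
python3 go.py .5622 .0765 .014 -13; python3 wr.py w14
```

```text
t 17.5 p [0.5636 0.076  0.1261] jaw -13.1 toolx [-0.0011  0.0004 -1.    ] q [0.003  0.0085 1.8392 0.0004 1.295  0.2321] open 0.0512 F [-0.7584  0.8601  0.1966]
  shift units [ 2.8  -0.03 -0.  ] turn units -0.03 alt 35.97 rows>= 2.7
339.6741577772084 cam in tool [-0.1434 -0.0004 -0.0763] cam z [-0.0699 -0.2959 -0.9526] speed 0.04300467810540939
```

View pics/w14.png

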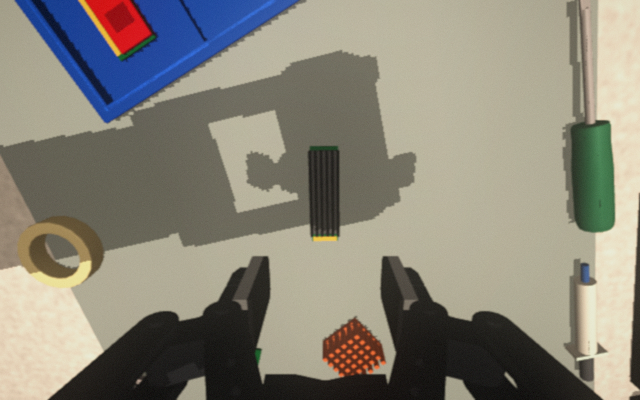

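>>> drive_tool(
  commands="-0.2 1.2 -0.02 0 0;-0.2 2.1 -0.02 0 0;-0.2 2.6 -0.02 0 0;-0.2 2.8 -0.02 0 0;-0.2 2.8 -0.02 0 0;-0.2 2.8 -0.02 0 0;-0.2 2.8 -0.02 0 0",
)

```text
t: 18.13
tool_pos: [0.5644, 0.0779, 0.0173]
tool_rot: [1.376, 1.091, -1.37]
contact_force: [0.0, -0.4, 0.3]
opening: 0.0511
```

```bash
python3 go.py .5622 .0765 .008 -13; python3 - <<'E'
from h import *
f=np.load('w14.npz');K,T=f['K'],f['T']
w=rays(K,T,[(308,147),(338,147),(338,241),(311,241)],.01);print(w[:,:2],w.mean(0))
E
```

```text
t 18.13 p [0.5644 0.0779 0.0173] jaw -12.9 toolx [ 0.0042  0.0001 -1.    ] q [0.0065 0.1511 1.8921 0.0001 1.0942 0.2321] open 0.0511 F [ 0.032  -0.3664  0.2504]
  shift units [ 0.23 -0.05  0.05] turn units 0.01 alt -35.99 rows>= 0.2
[[0.5595 0.1173]
 [0.5818 0.1121]
 [0.5649 0.0361]
 [0.5431 0.0412]] [0.5623 0.0767 0.01  ]
```

>>> drive_tool(
  commands="-0.2 0.1 -0.05 0.03 0;-0.2 0.2 -0.05 0.03 0;-0.1 0.2 -0.05 0.03 0;0.2 0.2 -0.05 0.03 0;0.6 0.2 -0.05 0.03 0;1 0.2 -0.05 0.03 0;1 0.2 -0.05 0.03 0;1 0.2 -0.05 0.03 0",
  newtons=30,
)

```text
t: 18.8
tool_pos: [0.5608, 0.0765, 0.0072]
tool_rot: [1.374, 1.093, -1.374]
contact_force: [0.0, -0.1, 1.9]
opening: 0.0228
```

>>> drive_tool(
  commands="1 0 0 0 0;1 0 0 0 0;1 0 0 0 0;1 0 0 0 0",
)

```text
t: 19.13
tool_pos: [0.5608, 0.0765, 0.0073]
tool_rot: [1.374, 1.093, -1.373]
contact_force: [0.0, 0.3, 3.7]
opening: 0.0223
```

```bash
python3 go.py .463 -.297 .12 -10.1; python3 wr.py w15
```

```text
t 19.13 p [0.5608 0.0765 0.0073] jaw -13.0 toolx [ 0.0008 -0.0001 -1.    ] q [ 0.0042  0.1609  1.9013 -0.0002  1.0786  0.2307] open 0.0223 F [0.0386 0.281  3.6752]
  shift units [-2.82 -0.28  9.65] turn units -0.58 alt 35.42 rows>= 9.6
339.6741577772084 cam in tool [-0.1434 -0.0004 -0.0763] cam z [-0.0674 -0.2966 -0.9526] speed 0.001791238479907425
```

View pics/w15.png

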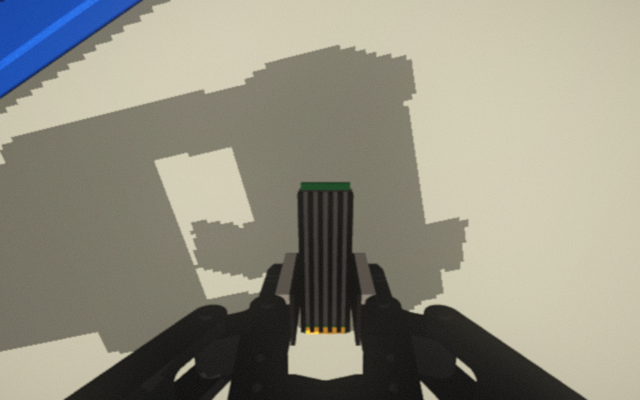

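>>> drive_tool(
  commands="1 -0.8 0 0 0;1 -1.8 0 0 0;1 -2.8 0 0.6 0;1 -3 -0.28 7.5 -0.58;1 -3 -0.28 7.5 -0.58;1 -3 -0.28 7.5 -0.58;1 -3 -0.28 7.5 -0.58;1 -3 -0.28 7.5 -0.58",
)

```text
t: 19.85
tool_pos: [0.4994, -0.1463, 0.1231]
tool_rot: [1.337, 1.122, -1.338]
contact_force: [0.6, 0.4, 0.3]
opening: 0.0227
```

>>> drive_tool(
  commands="1 0 0 2 0;1 0 0 2 0;1 0 0 2 0;1 0 0 2 0",
)

```text
t: 20.18
tool_pos: [0.4858, -0.2252, 0.123]
tool_rot: [1.341, 1.12, -1.341]
contact_force: [0.8, 0.2, -0.4]
opening: 0.0224
```

```bash
python3 go.py .463 -.297 .12 -10.1; python3 wr.py w16; python3 tray.py w16 y
```

```text
t 20.18 p [ 0.4858 -0.2252  0.123 ] jaw -10.3 toolx [-0.001   0.0011 -1.    ] q [-0.5733 -0.0676  1.9192  0.0004  1.2915 -0.3937] open 0.0224 F [ 0.8474  0.1794 -0.3793]
  shift units [ 0.07 -0.24  1.87] turn units -0.04 alt 35.96 rows>= 1.8
339.6741577772084 cam in tool [-0.1434 -0.0005 -0.0763] cam z [-0.0551 -0.2983 -0.9529] speed 0.05396408367813747
[ 513.2985 -280.9743] [141.5522 194.0184] 79.8
[[502.0, 175.5], [478.0, 325.0], [256.0, 297.0], [250.5, 196.0]]
[[620.9, -230.7], [596.9, -362.9], [411.6, -300.4], [429.0, -212.2]] [ 514.6057 -276.5409   14.    ]
```

View pics/w16.png

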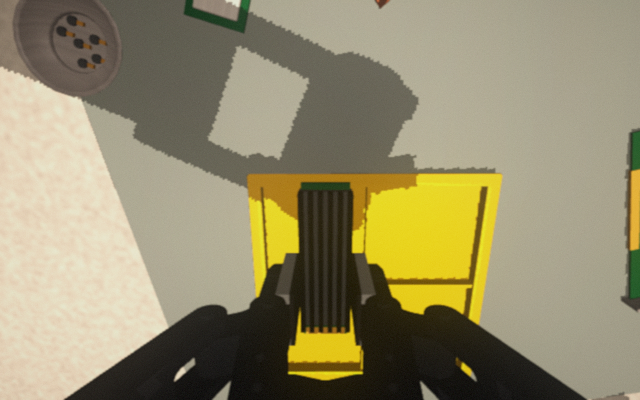

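```bash
python3 - <<'E'
from h import *
f=np.load('w16.npz');K,T=f['K'],f['T']
w=rays(K,T,[(248,174),(502,174),(265,190),(365,190),(472,282)],.012);print(w[:,:2])
d=w[1]-w[0]; a=np.arctan2(d[1],d[0]);print(np.linalg.norm(d),np.degrees(a))
for L in(.091,.096):
  c=(w[0]+w[1])[:2]/2+L*np.array([np.sin(a),-np.cos(a)]);print('c',c)
a=np.radians(-10.2);Rm=np.array([[np.cos(a),-np.sin(a)],[np.sin(a),np.cos(a)]])
for c in([.5087,-.304],):
  print([ (np.array(c)+Rm@v).round(4) for v in ([-.046,0],[.0425,.045],[.0425,-.045])])
f=np.load('top0.npz');im=f['im'];cv2.imwrite('pics/z3.png',cv2.resize(im[155:265,410:525],None,fx=5,fy=5,interpolation=cv2.INTER_CUBIC))
E
```

```text
[[ 0.4309 -0.1953]
 [ 0.6219 -0.2302]
 [ 0.4407 -0.21  ]
 [ 0.517  -0.2239]
 [ 0.5946 -0.3201]]
0.19414868916619818 -10.329263156092912
c [ 0.5101 -0.3023]
c [ 0.5092 -0.3072]
[array([ 0.4634, -0.2959]), array([ 0.5585, -0.2672]), array([ 0.5426, -0.3558])]
```

View pics/z3.png

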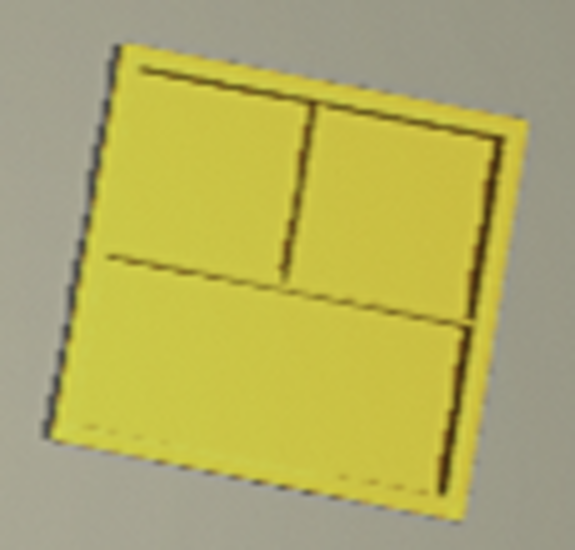

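>>> drive_tool(
  commands="1 0 -0.24 1.85 0;1 0 -0.24 1.85 0;1 0 -0.24 1.85 0;1 0.6 -0.24 1.85 0;1 1.3 -0.24 1.85 0;1 1.3 -0.24 1.85 0;1 1.3 -0.24 1.85 0",
)

```text
t: 20.82
tool_pos: [0.4634, -0.2923, 0.0696]
tool_rot: [1.337, 1.128, -1.338]
contact_force: [-0.4, 0.0, 0.5]
opening: 0.0227
```

```bash
python3 go.py .463 -.296 .02 -10.1; python3 wr.py w17
```

```text
t 20.82 p [ 0.4634 -0.2923  0.0696] jaw -10.0 toolx [-0.004   0.0038 -1.    ] q [-0.6988  0.0315  1.9193  0.0004  1.1963 -0.5249] open 0.0227 F [-0.4298  0.0116  0.506 ]
  shift units [1.24 0.01 0.1 ] turn units 0.03 alt -35.97 rows>= 1.2
339.6741577772084 cam in tool [-0.1434 -0.0005 -0.0763] cam z [-0.0562 -0.296  -0.9535] speed 0.051206638052738236
```

View pics/w17.png

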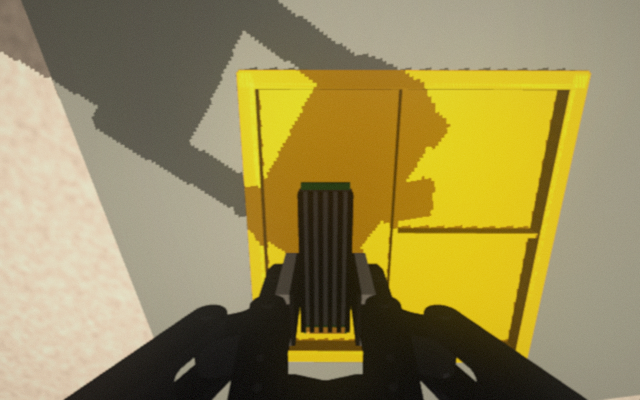

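>>> drive_tool(
  commands="1 0.6 0.01 0.08 0;1 1 0.01 0.08 0;1 1.2 0.01 0.08 0;1 1.3 0.01 0.08 0;1 1.38 0.01 0.08 0;1 1.44 0.01 0.08 0;1 1.48 0.01 0.08 0;1 1.48 0.01 0.08 0",
)

```text
t: 21.53
tool_pos: [0.4645, -0.2985, 0.0131]
tool_rot: [1.338, 1.12, -1.337]
contact_force: [-0.5, -0.3, 0.4]
opening: 0.0226
```

```bash
python3 go.py .463 -.296 .01 -10.1
```

```text
t 21.53 p [ 0.4645 -0.2985  0.0131] jaw -10.1 toolx [ 0.0007 -0.0006 -1.    ] q [-0.706   0.1216  1.9336  0.      1.0856 -0.5301] open 0.0226 F [-0.5002 -0.2549  0.4053]
  shift units [ 0.08 -0.05 -0.05] turn units 0.0 alt -36.0 rows>= 0.1
```

>>> drive_tool(
  commands="1 0.05 0 0 0;1 0.08 0 0 0;1 0.1 0 0 0;1 0.1 0 0 0",
)

```text
t: 21.87
tool_pos: [0.4646, -0.2986, 0.0102]
tool_rot: [1.338, 1.121, -1.338]
contact_force: [-3.5, 2.3, 8.8]
opening: 0.0225
```

Contact; release and rise.

>>> drive_tool(
  commands="0.2 0 0 0 0;0 0 0 0 0;0 0 0 0 0;0 0 0 0 0;0 -0.4 0 0 0;0 -1.2 0 0 0;0 -2.2 0 0 0;0 -3 0 0 0",
)

```text
t: 22.53
tool_pos: [0.4641, -0.2982, 0.1302]
tool_rot: [1.338, 1.121, -1.338]
contact_force: [0.9, -0.6, 1.2]
opening: 0.043
```

```bash
python3 go.py .555 -.070 .13 118.1; python3 wr.py w18
```

```text
t 22.53 p [ 0.4641 -0.2982  0.1302] jaw -10.1 toolx [ 0.0001 -0.     -1.    ] q [-0.706  -0.0373  1.8772  0.      1.3016 -0.5301] open 0.043 F [ 0.8667 -0.6487  1.2112]
  shift units [ 0.01  1.24 -6.01] turn units 10.36 alt -25.64 rows>= 7.2
339.6741577772084 cam in tool [-0.1434 -0.0005 -0.0763] cam z [-0.0529 -0.2996 -0.9526] speed 0.6777303411994668
```

View pics/w18.png

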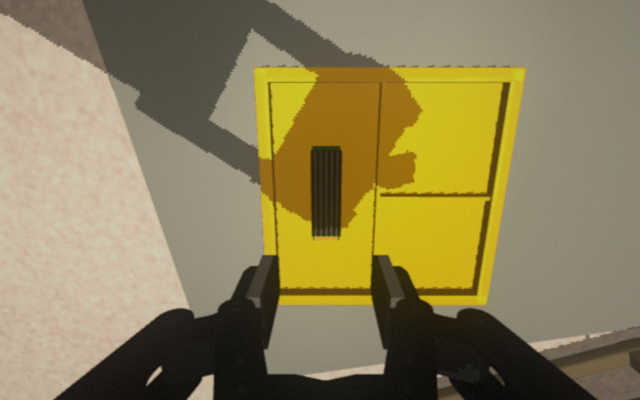

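>>> drive_tool(
  commands="-0.6 0 1.24 -6 10.36;-0.6 0 1.24 -6 10.36;-0.6 0 1.24 -6 10.36;-0.6 0 1.24 -6 10.36;-0.6 0 1.24 -6 10.36;-0.6 0 1.24 -6 10.36;-0.6 0 1.24 -6 10.36;-0.6 0 1.24 -6 10.36",
)

```text
t: 23.25
tool_pos: [0.5558, -0.0671, 0.1281]
tool_rot: [1.948, 0.488, -1.948]
contact_force: [0.8, -1.1, -0.0]
opening: 0.0685
```

>>> drive_tool(
  commands="-1 0 0 0 0;-1 0 0 0 0",
)

```text
t: 23.42
tool_pos: [0.5548, -0.0705, 0.1281]
tool_rot: [1.945, 0.49, -1.946]
contact_force: [-0.2, -0.6, 0.7]
opening: 0.0856
```

```bash
python3 go.py .555 -.070 .012 118.1; python3 wr.py w19
```

```text
t 23.42 p [ 0.5548 -0.0705  0.1281] jaw -61.7 toolx [-0.0006 -0.0001 -1.    ] q [-0.2593 -0.0162  1.8603 -0.0002  1.298   0.8178] open 0.0856 F [-0.1525 -0.6358  0.6598]
  shift units [ 2.9  -0.01 -0.01] turn units 0.04 alt -35.96 rows>= 2.8
339.6741577772084 cam in tool [-0.1434  0.0011 -0.0766] cam z [-0.2687 -0.1436 -0.9524] speed 0.016555713304664745
```

View pics/w19.png

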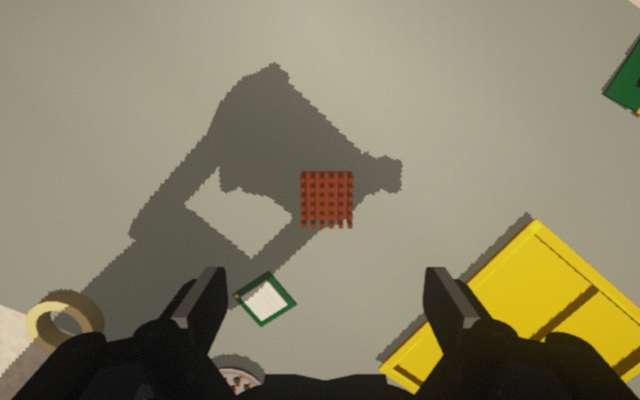

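```bash
python3 - <<'E'
from h import *
f=np.load('w19.npz');K,T=f['K'],f['T']
w=rays(K,T,[(301,171),(353,171),(352,229),(302,229)],.025);print(w[:,:2],w.mean(0))
E
```

```text
[[ 0.5678 -0.0445]
 [ 0.586  -0.0783]
 [ 0.5456 -0.1004]
 [ 0.5271 -0.0661]] [ 0.5566 -0.0723  0.025 ]
```

>>> drive_tool(
  commands="-1 1.2 0 0 0;-1 2.2 0 0 0;-1 2.7 0 0 0;-1 2.95 0 0 0;-1 2.95 0 0 0;-1 2.95 0 0 0",
  newtons=50,
)

```text
t: 23.97
tool_pos: [0.5554, -0.0713, 0.0112]
tool_rot: [1.947, 0.487, -1.946]
contact_force: [-0.3, 0.4, 0.5]
opening: 0.0853
```

>>> drive_tool(
  commands="-0.4 0 0 0 0;0 0 0 0 0;0.5 0 0 0 0;1 0 0 0 0;1 0 0 0 0;1 0 0 0 0;1 0 0 0 0;1 0 0 0 0",
)

```text
t: 24.63
tool_pos: [0.5565, -0.071, 0.0124]
tool_rot: [1.949, 0.486, -1.944]
contact_force: [-1.0, 0.5, 6.7]
opening: 0.0384
```

>>> drive_tool(
  commands="1 0 0 0 0;1 0 0 0 0",
)

```text
t: 24.8
tool_pos: [0.5565, -0.071, 0.0124]
tool_rot: [1.949, 0.486, -1.944]
contact_force: [-0.5, -0.1, 6.8]
opening: 0.0386
```

```bash
python3 go.py .5585 -.267 .13 -100.2; python3 wr.py w20
```

```text
t 24.8 p [ 0.5565 -0.071   0.0124] jaw -61.9 toolx [ 0.0029 -0.0008 -1.    ] q [-0.2595  0.1406  1.9138 -0.0001  1.0842  0.8203] open 0.0386 F [-0.5208 -0.1168  6.7759]
  shift units [-2.94  4.35  2.26] turn units 7.67 alt -28.33 rows>= 5.5
339.6741577772084 cam in tool [-0.1435  0.0012 -0.0767] cam z [-0.2658 -0.1437 -0.9533] speed 0.0019176077844633304
```

View pics/w20.png

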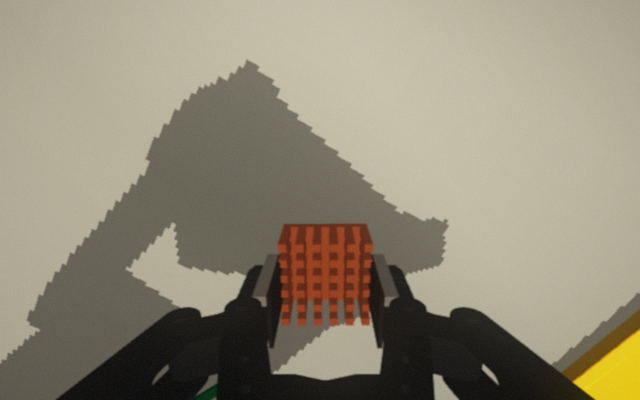

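>>> drive_tool(
  commands="1 -1 0 0 0;1 -2 0 0 0;1 -2.6 0.5 0.3 0.8;1 -2.6 4.35 2.26 7.67;1 -2.6 4.35 2.26 7.67;1 -2.6 4.35 2.26 7.67;1 -2.6 4.35 2.26 7.67;1 -2.6 4.35 2.26 7.67",
)

```text
t: 25.52
tool_pos: [0.5567, -0.2726, 0.1147]
tool_rot: [-2.125, 0.204, 2.123]
contact_force: [-0.8, 1.3, -1.1]
opening: 0.0385
```

>>> drive_tool(
  commands="1 0 0 0 0;1 0 0 0 0",
)

```text
t: 25.68
tool_pos: [0.5567, -0.2665, 0.1138]
tool_rot: [-2.127, 0.187, 2.13]
contact_force: [0.1, 0.4, -1.5]
opening: 0.0387
```

```bash
python3 go.py .5587 -.2675 .06 -100.2
```

```text
t 25.68 p [ 0.5567 -0.2665  0.1138] jaw -100.1 toolx [-0.0011  0.0013 -1.    ] q [-0.5673  0.1334  1.7295  0.0005  1.2803  1.1803] open 0.0387 F [ 0.1043  0.3645 -1.492 ]
  shift units [ 1.35  0.02 -0.05] turn units 0.01 alt -35.99 rows>= 1.3
```

>>> drive_tool(
  commands="1 0.7 0.02 -0.05 0;1 1.35 0.02 -0.05 0;1 1.35 0.02 -0.05 0;1 1.35 0.02 -0.05 0",
)

```text
t: 26.02
tool_pos: [0.5576, -0.2652, 0.0583]
tool_rot: [-2.123, 0.184, 2.134]
contact_force: [-0.1, 0.3, -1.8]
opening: 0.0386
```

```bash
python3 go.py .5587 -.2675 .0155 -100.2; python3 wr.py w21
```

```text
t 26.02 p [ 0.5576 -0.2652  0.0583] jaw -100.0 toolx [-0.0045  0.0031 -1.    ] q [-0.5646  0.2014  1.7548  0.0002  1.1909  1.1813] open 0.0386 F [-0.103   0.2522 -1.7959]
  shift units [ 1.07  0.05 -0.04] turn units 0.03 alt -35.97 rows>= 1.0
339.6741577772084 cam in tool [-0.1435  0.0018 -0.0777] cam z [-0.3041  0.0573 -0.9509] speed 0.05513494084108473
```

View pics/w21.png

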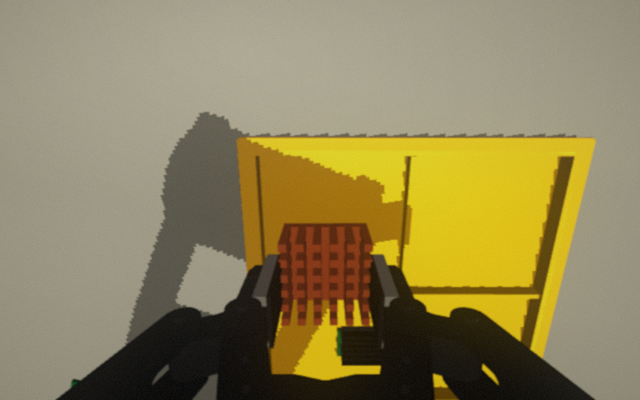

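>>> drive_tool(
  commands="1 0.5 0.1 -0.04 0;1 0.8 0.1 -0.04 0;1 0.95 0.1 -0.04 0;1 1.02 0.1 -0.04 0;1 1.07 0.1 -0.04 0;1 1.1 0.1 -0.04 0;1 1.1 0.1 -0.04 0;1 1.1 0.1 -0.04 0",
)

```text
t: 26.73
tool_pos: [0.5603, -0.2723, 0.0172]
tool_rot: [-2.129, 0.191, 2.127]
contact_force: [0.4, 0.5, -1.0]
opening: 0.0387
```

>>> drive_tool(
  commands="1 0.04 0 0 0;1 0.08 0 0 0;1 0.1 0 0 0;1 0.1 0 0 0",
)

```text
t: 27.07
tool_pos: [0.5607, -0.2726, 0.0154]
tool_rot: [-2.129, 0.191, 2.128]
contact_force: [-5.0, 2.7, 11.5]
opening: 0.038
```

>>> drive_tool(
  commands="0 0 0 0 0;-0.2 0 0 0 0;-0.2 0 0 0 0;-0.2 0 0 0 0;-0.2 -0.4 0 0 0;-0.2 -1.2 0 0 0;-0.2 -2.2 0 0 0;-0.2 -3.2 0 0 0",
)

```text
t: 27.73
tool_pos: [0.5589, -0.2714, 0.1403]
tool_rot: [-2.124, 0.189, 2.13]
contact_force: [1.4, -0.9, 1.2]
opening: 0.0514
```

>>> drive_tool(
  commands="-0.2 -1 0 -2 0;-0.2 -1 0 -2 0;-0.2 -1 0 -2 0;-0.2 -1 0 -2 0",
)

```text
t: 28.07
tool_pos: [0.641, -0.2869, 0.1824]
tool_rot: [-2.133, 0.191, 2.126]
contact_force: [-0.3, 0.6, -0.9]
opening: 0.0512
```

```bash
python3 wr.py w22; python3 - <<'E'
from h import *
from station import ctrl
for n in("top","scene"):
    im,d=ctrl.get_image(n); cv2.imwrite(f"pics/{n}1.png",im)
    if n=="top": cv2.imwrite("pics/z4.png",cv2.resize(im[110:290,140:540],None,fx=2,fy=2,interpolation=cv2.INTER_CUBIC))
E
```

```text
339.6741577772084 cam in tool [-0.1434  0.0018 -0.0777] cam z [-0.2966  0.0532 -0.9535] speed 0.09952734487615948
```

View pics/w22.png

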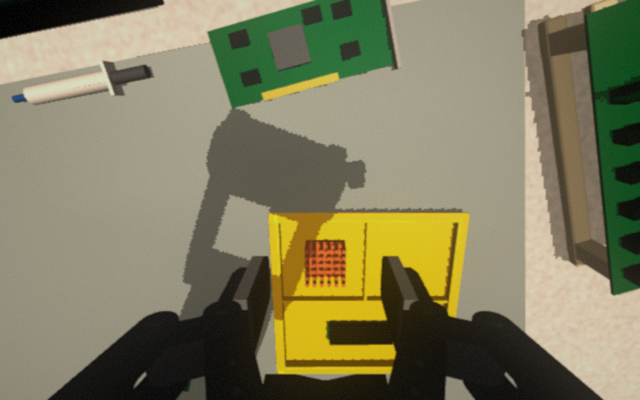

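View pics/z4.png

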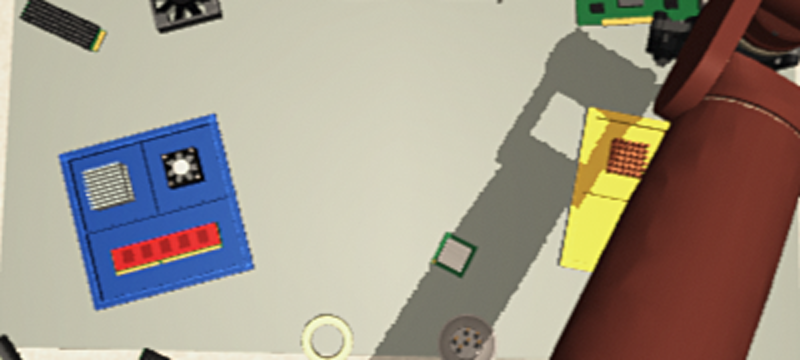

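View pics/scene1.png

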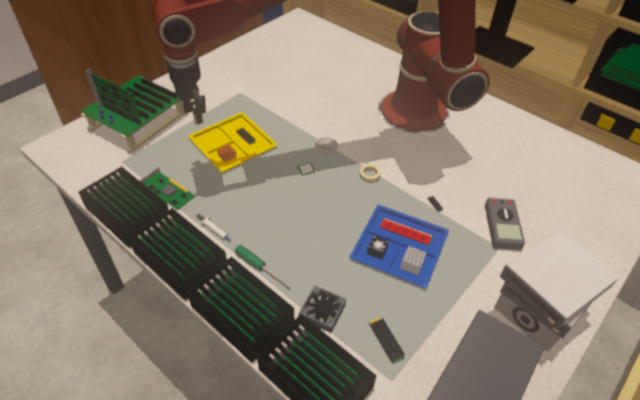

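```bash
python3 - <<'E'
from station import ctrl
print(ctrl.get_obs()['contact_force'],ctrl.get_obs()['t']); print(ctrl.finish_job())
E
```

```text
[-0.64428574 -0.26540126 -0.06542027] 28.2167
the job is handed in; nothing more can be done
None
```

Both kits are made up, and I handed the job in at about 28 s of the 104 s allowed. No verdict was reported.

- **Blue tray:** the memory module is in the long compartment, and the fan and silver heatsink are in separate square ones.
- **Yellow tray:** the middle-sized stick drive is in the long compartment and the copper heatsink is in a square one.
- **Placing:** I lowered each part until the force reading showed it touching the floor. That came at about its pick-up height plus the 3 mm floor, except the fan, which I judged only by the force. I then opened the jaws partly and rose.

**Last checks:** the final wrist, top and scene pictures show all five parts flat and well inside their compartments. The processor looks unmoved, and the arm is clear of everything with almost no force on the tool. I judged the final positions by eye from these pictures and did not measure them again in the tray frames.

**What disagreed:**
- The tray outlines measured about 192 mm across, against the stated 180–182 mm. I used only their centres and angles.
- The tool often settled a few millimetres above its commanded height, so I finished each placing by the force reading.
- In the last top picture the arm hid part of the yellow tray; the drive was checked in the wrist and scene views.

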